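Roll the trolley wheel to its tape box

TASK

On the lab cart, take the trolley wheel with the red hub and roll it on its rim to the yellow tape box, leaving it standing upright in the middle of the box and let go. It must really roll there with the wheel turning on the cart top: do not carry it, drag it along unturned or let it fall over, and leave the blue-hubbed wheel alone.

Things in the scene. Friction and masses are not known exactly. Their poses are not given: they have to be found in the camera images.
- wheel: Wheel to roll, one rigid piece standing on its rim; origin: its centre, 35 mm up. y: the level axle; z: to the white mark on the tyre (on top at the start); it rolls along its starting x axis, which points to or away from the box. Black tyre 70 mm across, 30 mm wide; red sleeve on the axle, 18 mm thick, 66 mm long, 18 mm out each side: can be pushed there from behind, a finger each side.
- mark: The yellow tape box stuck flat on the cart top (1 mm high, no obstacle), 110 mm by 100 mm outside, tape 10 mm wide; the origin is its centre, at cart-top height. It lies on a 12 mm wide, 400 mm long white tape line; the red-hubbed wheel starts on the same line, 170 to 260 mm away. When the push ends the wheel coasts about 3 mm from 50 mm/s, 13 mm from 100 mm/s.
- spare: A bystander: a wheel of the same shape and size with a blue hub, standing on its rim about 150 mm to one side of the white line; the origin is its centre, 35 mm above the cart top. Leave it where it is.
Things that resemble listed ones, but are neither listed nor needed, are in the scene too. What is shaped like the wheel but green or pink is not meant.

How it is judged:
On the way, in this order (a step that is already met when the one before it is completed fails the run):
1. the tyre has rolled a quarter turn: its white mark has come down to the side (angle between wheel's own z axis and vertical above 1.3 rad), for 0.05 s.
2. the tyre has rolled about half a turn: its white mark is near the bottom (angle between wheel's own z axis and vertical above 2.4 rad), for 0.05 s.
At the end, for the whole second after the job is handed in: The red-hubbed wheel stands at rest on its rim on the cart top, its axle level within about 10 degrees and its centre within 20 mm (seen from above) of the centre of the yellow tape box (horizontal distance between wheel and mark below 0.02 m and angle between wheel's own y axis and vertical between 1.4 and 1.7416 rad and height (world z) of wheel below 0.039 m and linear speed of wheel below 0.02 m/s); the robot touches nothing.
It fails at once if the wheel is lifted more than 15 mm off the cart top (height (world z) of wheel above 0.05 m).
It fails at once if the wheel tips over (its axle more than 30 degrees from level) (angle between wheel's own y axis and vertical below 1.047 rad or angle between wheel's own y axis and vertical above 2.094 rad).
It fails at once if the blue-hubbed wheel is moved more than 15 mm (distance of spare from where it was at the start of the episode above 0.015 m).
It also fails if it takes over 40 s, if anything falls off the work surface, if the arm or the gripper's body presses on something with over 40 N, if the wrist force passes 120 N, or if a joint passes its speed limit or range.

ROBOT

A 6-joint arm with a two-finger parallel gripper is mounted at the origin on the work surface. World frame = base frame: x ahead of the robot, y to its left, z up, the work surface at z = 0. Lengths are in m, angles in rad, forces in N, time in s.
With the tool pointing down it reaches from about 0.35 to 0.85 m from the base axis. Payload 8.1 kg.
Tool frame: the origin (TCP) lies midway between the tips of the shut fingers; the grasp point (between the pads) lies 19 mm behind it; z points along the fingers, y is the line along which they close (so a half turn about z gives the same grasp; the last joint's range is limited). The gripper opens to 93 mm and grips with 3 to 60 N. Pads are 15 mm wide; open, the fingers measure 128 mm over their backs; the gripper's body (75 mm by 188 mm) begins 65 mm behind the grasp point.
Start: joints at [-1.235, 0.13, 1.488, -0, 1.523, -0.085], TCP at [0.245, -0.548, 0.219] pointing down, gripper open.
Joint ranges: [-2.96, 2.96], [-0.89, 2.26], [0.02, 2.5], [-1.34, 4.48], [0, 2.73], [-2.66, 2.66]. Speed limits (rad/s): [2.39, 2.39, 2.79, 3.14, 3.14, 3.14].

INTERFACE

Orientations are given as a rotation vector (axis times angle).
In Python, from plant import read_state, read_camera, get_calibration, close_job gives the robot as it stands.
- The arm moves only by the shell command python3 -m crank 'ROWS' [FORCE]. ROWS is JSON, a list that holds one entry, the list of rows, each a list of 7 numbers: the gripper's target within -1 to 1 (fully open at 1, half-way at 0, shut at -1), then the shift along the tool's x, y, z as a fraction of full scale, then the turn, a rotation vector about the tool's x, y, z as a fraction of full scale. In form: [[[grip, x, y, z, rx, ry, rz], ...]]. A call has exactly 5 rows; each row is the pose to reach, as a shift and turn from the pose commanded when the call began, along the tool's axes at that moment; what a row does not reach only later rows make up. Full scale, the value 1, is 0.5 m for a shift and 90 degrees for a turn. A row lasts 1/8 s, in which the tool goes at most 62.5 mm and 10.7 degrees, less where a joint would pass 70% of its speed; a pose out of reach is approached as far as the arm can. A call with a number of a shift or a turn outside -1 to 1 is refused whole. A call with a gripper value outside its range is refused whole. The fingers move at their own pace and stop on an object; FORCE is the grip in N (left out, the last holds). Time passes only in rows, so rows that repeat a pose let the fingers close, or fill a call up. It gives the time, the measured TCP pose, the force, the opening and the grip force at its end, in the units of the state.
- read_state(): the state, without advancing time (a new reading comes with each control period).
- read_camera(name): name is "side" or "top" or "wrist"; returns the picture (384x512x3 uint8, red, green, blue); there is no depth.
- get_calibration(name): a dict with "fx", "fy", "cx", "cy" (pixels), "dist_coeffs" ([k1, k2, p1, p2, k3] as OpenCV has them; the pictures are not rectified), "eye" and "orientation" of the camera in the world; the wrist camera has in their place "mount" (4x4, takes a point from camera to tool coordinates, whose origin is the TCP and whose axes are the flange's). Camera axes: x right, y down, z forward; pixel columns grow to the right and rows downward; lengths in m; the calibration is good to about 2 mm. A picture is of the moment at which its call begins: read the wrist's pose just before it. get_calibration takes no time and is no camera call.
- close_job(): hands the job in; it is judged then, once.
The state is a dict: "t": time; "q": joint angles; "dq": joint speeds; "joint_torque": joint torques, N m; "tool_pos": TCP position; "orientation": TCP orientation; "force": force on the tool from outside, world axes, zero at the start; "wrist_torque": the same for the moment, N m; "opening": finger opening in m; "gripper_force": force on a finger pad.
Only numpy, scipy, OpenCV 4.12 (cv2) and the standard library are available. Lean on these libraries where they do the work, as an engineer would, in place of code of your own. Each camera call takes 0.05 s, during which the arm holds its last target. There are 200 camera calls.

## Working session

There is one attempt and no reset: what is moved stays moved. The work goes in short steps, Python scripts to look and compute and a shell command to move; the robot and the scene stay as the last step left them, time stands still between calls to the robot, and variables do not carry over. Pictures are saved under pics/ and viewed, at most 10 in all, crops included, and the job is handed in when it is done.

```bash
mkdir -p pics; python3 - <<'E'
from plant import *
import cv2,numpy as np
s=read_state();print(s['t'],s['tool_pos'],s['orientation'],s['opening'])
for n in['top','side']:
    cv2.imwrite(f'pics/{n}0.png',cv2.resize(read_camera(n)[:,:,::-1],(800,600),interpolation=cv2.INTER_CUBIC))
    c=get_calibration(n);print(n,c)
E
```

```text
0.0 [ 0.24492598 -0.5471151   0.21760546] [-3.07055176e+00 -6.55748701e-01  3.64060510e-04] 0.09299379736461835
top {'fx': 374.96099353429787, 'fy': 374.96099353429787, 'cx': 258.2596296801247, 'cy': 190.47124398377946, 'dist_coeffs': array([-0.08700347,  0.        ,  0.        ,  0.        ,  0.        ]), 'eye': array([ 0.48504623, -0.03378381,  0.76575473]), 'orientation': array([-2.16627698,  2.13702748, -0.14663981])}
side {'fx': 497.9991090866326, 'fy': 497.9991090866326, 'cx': 256.9651416022375, 'cy': 190.11269457457254, 'dist_coeffs': array([-0.19044484,  0.        ,  0.        ,  0.        ,  0.        ]), 'eye': array([0.45601249, 0.63264618, 0.5344978 ]), 'orientation': array([-0.26997318,  2.70326123, -1.42297495])}
```

View pics/top0.png

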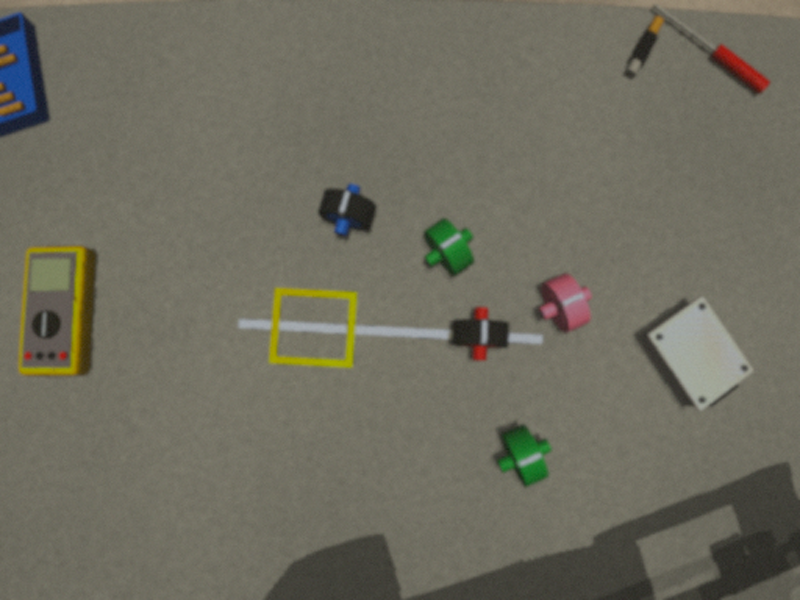

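View pics/side0.png

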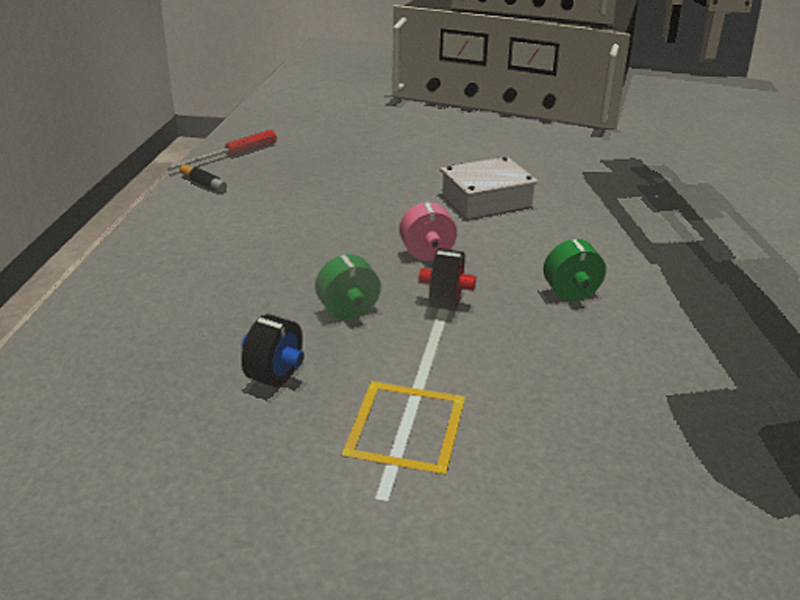

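The top view shows the box with corners at about (275,289), (357,292), (352,367) and (269,362). The red-hub wheel is at (480,333), with sleeve ends at (481,308) and (480,359). The blue wheel is up-left at (347,210). The side view confirms the wheel stands upright on the line, with the pink wheel behind it.

```bash
cat > h.py <<'E'
from plant import *
import cv2,numpy as np
from scipy.spatial.transform import Rotation as R
def px2w(n,pts,z,f=0.64):
    c=get_calibration(n);K=np.array([[c['fx'],0,c['cx']],[0,c['fy'],c['cy']],[0,0,1]])
    u=cv2.undistortPoints(np.array(pts,float).reshape(-1,1,2)*f,K,c['dist_coeffs']).reshape(-1,2)
    d=np.c_[u,np.ones(len(u))]@R.from_rotvec(c['orientation']).as_matrix().T
    return c['eye']+d*((z-c['eye'][2])/d[:,2])[:,None]
def plan(target,yaw_y):  # tool shift/turn (fractions) from measured pose; tool down, y axis along yaw_y
    s=read_state();T=R.from_rotvec(s['orientation'])
    y=np.r_[yaw_y,0]/np.linalg.norm(yaw_y)
    for y in(y,-y):
        z=np.r_[0,0,-1.];G=R.from_matrix(np.c_[np.cross(y,z),y,z])
        print('pos',s['tool_pos'],'shift',T.inv().apply(target-s['tool_pos'])/.5,'turn',(T.inv()*G).as_rotvec()/(np.pi/2))
E
python3 - <<'E'
from h import *
b=px2w('top',[(275,289),(357,292),(352,367),(269,362)],0.001);print(b.round(4),np.linalg.norm(b[1]-b[0]),np.linalg.norm(b[2]-b[1]))
box=b.mean(0)
l=px2w('top',[(240,324),(542,339)],0);print('line',l)
im=read_camera('top').astype(int)
def blob(m,x0,x1,y0,y1):
    ys,xs=np.nonzero(m);k=(xs>x0)&(xs<x1)&(ys>y0)&(ys<y1);return xs[k],ys[k]
m=(im[...,0]>110)&(im[...,1]<60)&(im[...,2]<60)
x,y=blob(m,290,330,180,245)
a=[];
for k in(y<213,y>=213): a.append((x[k].mean(),y[k].mean()));print(k.sum())
w=px2w('top',a,0.040,1);print('sleeve',w)
ym=((im[...,0]>130)&(im[...,1]>120)&(im[...,2]<70)).astype(np.uint8)
x,y=blob(ym,160,240,175,245);print('yellow',px2w('top',[(x.mean(),y.mean())],0.001,1))
wc=w.mean(0)[:2];d=box[:2]-wc;L=np.linalg.norm(d);d/=L
dl=(l[0]-l[1])[:2];dl/=np.linalg.norm(dl)
print('box',box,'wheel',wc,'L',L,'d',d,'dline',dl)
ax=np.array([-d[1],d[0]])
plan(np.r_[wc-0.035*d,0.12],ax)
E
```

```text
[[0.5983 0.1368 0.001 ]
 [0.5958 0.0278 0.001 ]
 [0.4973 0.032  0.001 ]
 [0.502  0.1407 0.001 ]] 0.10899128033979269 0.0985749607251615
line [[ 0.55120232  0.18163821  0.        ]
 [ 0.53691589 -0.21634729  0.        ]]
46
65
sleeve [[ 0.56630196 -0.1305873   0.04      ]
 [ 0.51716781 -0.12853831  0.04      ]]
yellow [[0.54805593 0.0848885  0.001     ]]
box [0.54835964 0.08433058 0.001     ] wheel [ 0.54173488 -0.12956281] L 0.2139959546211576 d [0.03095737 0.99952071] dline [0.03587376 0.99935633]
pos [ 0.24497925 -0.54723174  0.21782767] shift [ 0.85238751 -0.45674726  0.1964177 ] turn [-6.58705296e-04  8.66081886e-04  1.28761303e+00]
pos [ 0.24497925 -0.54723174  0.21782767] shift [ 0.85238751 -0.45674726  0.1964177 ] turn [-7.65124989e-04 -5.81921745e-04 -7.12386586e-01]
```

```bash
python3 -m crank '[[[0,0.2,-0.1,0.05,0,0,-0.14],[0,0.35,-0.2,0.1,0,0,-0.24],[0,0.5,-0.27,0.1,0,0,-0.36],[-0.05,0.6,-0.32,0.1,0,0,-0.46],[-0.05,0.7,-0.38,0.1,0,0,-0.58]]]'
python3 -c "
from h import *
d=np.array([.033,.9995]);plan(np.r_[np.array([.5417,-.1296])-.035*d,.10],[-d[1],d[0]])"
```

```text
t: 0.78
tool_pos: [0.4333, -0.3013, 0.1727]
orientation: [-2.466, -1.946, 0.0]
force: [0.2, 0.3, 1.1]
opening: 0.0481
gripper_force: 0.0
pos [ 0.43333262 -0.30131687  0.17268092] shift [0.31577035 0.14508022 0.14537542] turn [-2.34133150e-04  3.25809454e-04  1.87174952e+00]
pos [ 0.43333262 -0.30131687  0.17268092] shift [0.31577035 0.14508022 0.14537542] turn [-0.00022088 -0.00015873 -0.12825044]
```

```bash
python3 -m crank '[[[-0.05,0.1,0.05,0.04,0,0,-0.06],[-0.05,0.2,0.09,0.08,0,0,-0.128],[-0.05,0.28,0.13,0.12,0,0,-0.128],[-0.05,0.316,0.145,0.145,0,0,-0.128],[-0.05,0.316,0.145,0.145,0,0,-0.128]]]'
python3 - <<'E'
from h import *
d=np.array([.033,.9995]);plan(np.r_[np.array([.5417,-.1296])-.035*d,.024],[-d[1],d[0]])
cv2.imwrite('pics/w1.png',cv2.resize(read_camera('wrist')[:,:,::-1],(640,480)))
E
```

```text
t: 1.4
tool_pos: [0.5399, -0.1659, 0.0992]
orientation: [-2.26, -2.178, 0.002]
force: [-0.0, -0.0, 0.6]
opening: 0.044
gripper_force: 0.0
pos [ 0.53990943 -0.1659261   0.09923703] shift [0.0026175  0.00158362 0.15047232] turn [-7.67982038e-04  2.73819309e-03  1.99744974e+00]
pos [ 0.53990943 -0.1659261   0.09923703] shift [0.0026175  0.00158362 0.15047232] turn [-0.00174541 -0.00048954 -0.00254823]
```

View pics/w1.png

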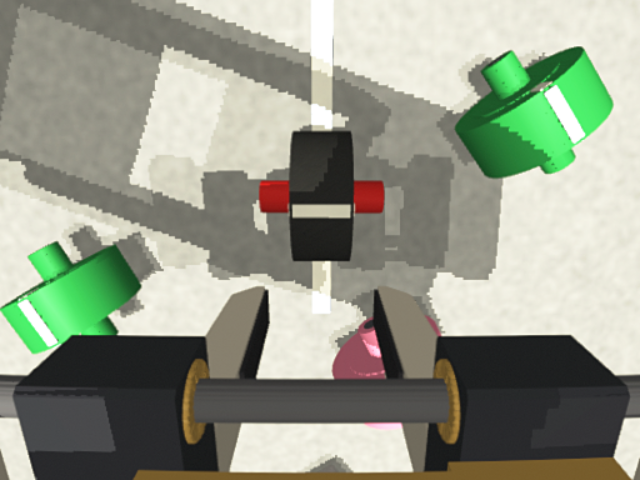

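The wrist view shows the wheel at column 322, centred between the finger tips (columns 268 and 375). The pink wheel is clear behind the gripper, so I'll descend.

```bash
python3 -m crank '[[[-0.05,0.002,0.001,0.05,0,0,-0.002],[-0.05,0.002,0.001,0.1,0,0,-0.002],[-0.05,0.002,0.001,0.135,0,0,-0.002],[-0.05,0.002,0.001,0.15,0,0,-0.002],[-0.05,0.002,0.001,0.15,0,0,-0.002]]]'
python3 - <<'E'
from h import *
d=np.array([.033,.9995]);plan(np.r_[np.array([.5482,.0846])-.0165*d,.024],[-d[1],d[0]])
E
```

```text
t: 2.08
tool_pos: [0.5409, -0.1664, 0.0258]
orientation: [-2.261, -2.181, 0.0]
force: [-0.4, 0.9, 0.2]
opening: 0.0438
gripper_force: 0.0
pos [ 0.54093025 -0.16642687  0.02576693] shift [ 0.46924924 -0.00359069  0.0035416 ] turn [-1.46128256e-05  3.10451069e-04  1.99788857e+00]
pos [ 0.54093025 -0.16642687  0.02576693] shift [ 0.46924924 -0.00359069  0.0035416 ] turn [-1.97847978e-04 -9.31263660e-06 -2.11141072e-03]
```

```bash
python3 -m crank '[[[-0.05,0.012,0,0.002,0,0,0],[-0.05,0.024,0,0.003,0,0,0],[-0.05,0.036,0,0.003,0,0,0],[-0.05,0.048,0,0.003,0,0,0],[-0.05,0.06,0,0.003,0,0,0]]]'
python3 -m crank '[[[-0.05,0.012,0,0,0,0,0],[-0.05,0.024,0,0,0,0,0],[-0.05,0.036,0,0,0,0,0],[-0.05,0.048,0,0,0,0,0],[-0.05,0.06,0,0,0,0,0]]]'
python3 - <<'E'
from h import *
d=np.array([.033,.9995]);plan(np.r_[np.array([.5482,.0846])-.0165*d,.024],[-d[1],d[0]])
cv2.imwrite('pics/w2.png',cv2.resize(read_camera('wrist')[:,:,::-1],(640,480)))
E
```

```text
t: 2.7
tool_pos: [0.5423, -0.1354, 0.0243]
orientation: [2.26, 2.182, 0.0]
force: [-0.3, -0.6, -0.4]
opening: 0.0443
gripper_force: 0.0
t: 3.32
tool_pos: [0.5433, -0.1056, 0.0242]
orientation: [-2.261, -2.181, -0.0]
force: [-0.1, -0.2, -0.4]
opening: 0.0442
gripper_force: 0.0
pos [ 0.54328811 -0.10560764  0.02417843] shift [ 0.34752182 -0.00370386  0.00037176] turn [-4.26979601e-05  1.27244895e-05  1.99822466e+00]
pos [ 0.54328811 -0.10560764  0.02417843] shift [ 0.34752182 -0.00370386  0.00037176] turn [-8.10785347e-06 -2.72064984e-05 -1.77534181e-03]
```

View pics/w2.png

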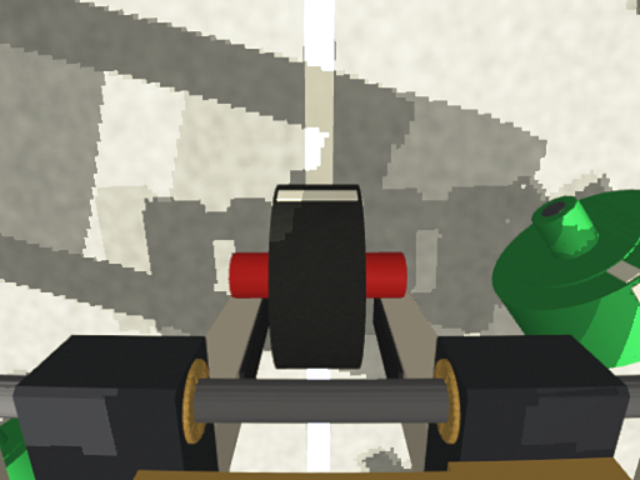

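The wheel is against the fingers and rolling: the white mark has moved forward to row 195, and the wheel is still centred. I'll keep pushing.

```bash
for i in 1 2 ; do python3 -m crank '[[[-0.05,0.012,0,0,0,0,0],[-0.05,0.024,0,0,0,0,0],[-0.05,0.036,0,0,0,0,0],[-0.05,0.048,-0.001,0,0,0,0],[-0.05,0.06,-0.001,0,0,0,0]]]' | grep -E 'tool_pos|force'; done
python3 -m crank '[[[-0.05,0.012,0,0,0,0,0],[-0.05,0.024,0,0,0,0,0],[-0.05,0.036,0,0,0,0,0],[-0.05,0.048,-0.001,0,0,0,0],[-0.05,0.06,-0.001,0,0,0,0]]]'
python3 - <<'E'
from h import *
d=np.array([.033,.9995]);plan(np.r_[np.array([.5482,.0846])-.0165*d,.024],[-d[1],d[0]])
cv2.imwrite('pics/w3.png',cv2.resize(read_camera('wrist')[:,:,::-1],(640,480)))
cv2.imwrite('pics/t3.png',cv2.resize(read_camera('side')[120:340,120:400,::-1],(800,600)))
E
```

```text
tool_pos: [0.5438, -0.0756, 0.0242]
force: [-0.3, 0.5, 0.6]
gripper_force: 0.0
tool_pos: [0.5444, -0.0456, 0.0242]
force: [-0.2, -0.1, -0.5]
gripper_force: 0.0
t: 5.25
tool_pos: [0.545, -0.0156, 0.0242]
orientation: [-2.261, -2.181, 0.0]
force: [0.7, -0.6, 0.7]
opening: 0.0443
gripper_force: 0.0
pos [ 0.54495608 -0.01556253  0.02418569] shift [ 0.16742763 -0.00057574  0.00037777] turn [-3.79169999e-05  6.56314116e-05  1.99829032e+00]
pos [ 0.54495608 -0.01556253  0.02418569] shift [ 0.16742763 -0.00057574  0.00037777] turn [-4.18179769e-05 -2.41593497e-05 -1.70967827e-03]
```

View pics/w3.png

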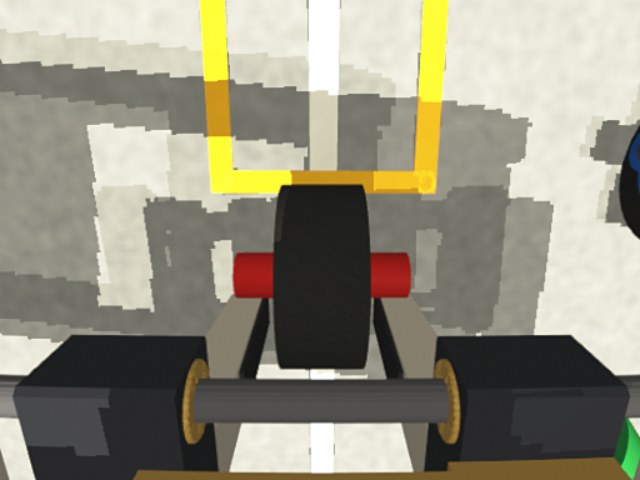

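View pics/t3.png

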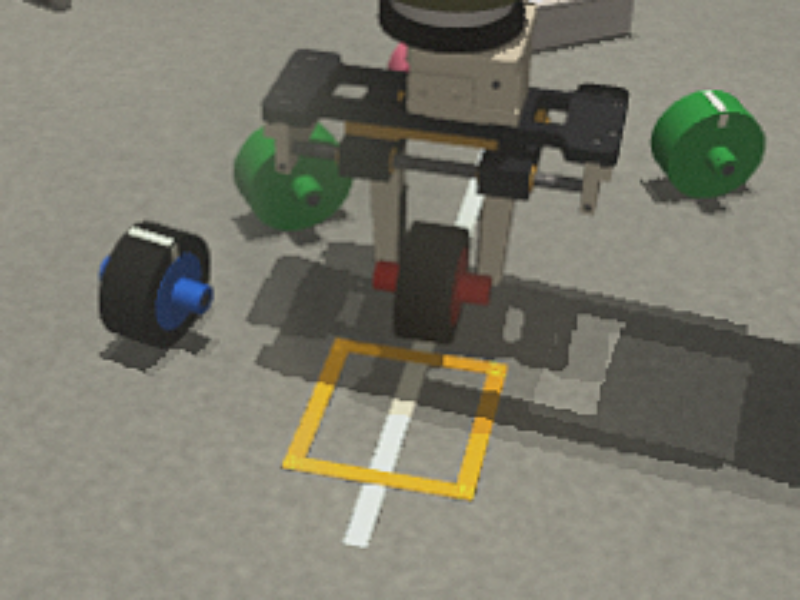

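```bash
python3 - <<'E'
from h import *
s=read_state();c=get_calibration('wrist');M=np.array(c['mount'])
T=R.from_rotvec(s['orientation']).as_matrix()
K=np.array([[c['fx'],0,c['cx']],[0,c['fy'],c['cy']],[0,0,1]])
eye=s['tool_pos']+T@M[:3,3]
for p,z in(((322,275.5),.035),((250,192),.001),((250,171),.001),((322,192),.001)):
    u=cv2.undistortPoints(np.array(p,float).reshape(1,1,2)*.8,K,c['dist_coeffs'])[0,0]
    d=T@M[:3,:3]@np.r_[u,1];print(p,(eye+d*(z-eye[2])/d[2]).round(4))
print(s['tool_pos'],eye)
E
```

```text
(322, 275.5) [0.5453 0.0021 0.035 ]
(250, 192) [0.5144 0.0296 0.001 ]
(250, 171) [0.5152 0.0388 0.001 ]
(322, 192) [0.5464 0.0284 0.001 ]
[ 0.54495767 -0.01535485  0.02415754] [0.54689378 0.06240094 0.18936564]
```

The wheel centre is at y≈0.002 and the box centre at y≈0.0845, so about 80 mm of push plus a slow finish should do it.

```bash
for i in 1 2 ; do python3 -m crank '[[[-0.05,0.012,0,0,0,0,0],[-0.05,0.024,0,0,0,0,0],[-0.05,0.036,0,0,0,0,0],[-0.05,0.048,0,0,0,0,0],[-0.05,0.06,0,0,0,0,0]]]' | grep -E 'tool_pos|force'; done
python3 -m crank '[[[-0.05,0.012,0,0,0,0,0],[-0.05,0.022,0,0,0,0,0],[-0.05,0.03,0,0,0,0,0],[-0.05,0.036,0,0,0,0,0],[-0.05,0.041,0,0,0,0,0]]]'
python3 -m crank '[[[-0.05,0,0,0,0,0,0],[-0.05,-0.02,0,0,0,0,0],[-0.05,-0.04,0,0,0,0,0],[-0.05,-0.06,0,0,0,0,0],[-0.05,-0.06,0,0,0,0,0]]]'
python3 - <<'E'
from h import *
cv2.imwrite('pics/w4.png',cv2.resize(read_camera('wrist')[:,:,::-1],(640,480)))
E
```

```text
tool_pos: [0.5461, 0.0145, 0.0242]
force: [0.4, -0.2, 0.6]
gripper_force: 0.0
tool_pos: [0.5471, 0.0444, 0.0242]
force: [-0.3, -0.2, 0.0]
gripper_force: 0.0
t: 7.22
tool_pos: [0.5479, 0.0646, 0.0242]
orientation: [2.261, 2.181, -0.0]
force: [-0.4, 0.3, -0.3]
opening: 0.0443
gripper_force: 0.0
t: 7.85
tool_pos: [0.5468, 0.0333, 0.0242]
orientation: [2.262, 2.18, -0.0]
force: [0.2, 0.8, -0.2]
opening: 0.0443
gripper_force: 0.0
```

View pics/w4.png

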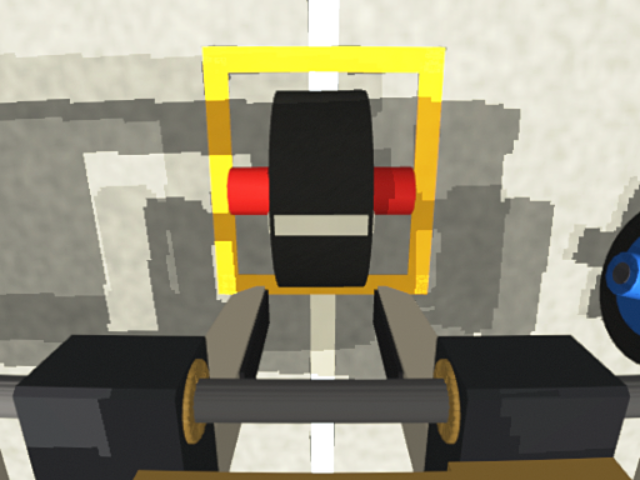

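The wheel is upright inside the box (axle at row 190, box rows 47–293) and the fingers are clear behind it. I'll raise the arm, wait and check the position.

```bash
python3 -m crank '[[[-0.05,-0.02,0,-0.04,0,0,0],[-0.05,-0.04,0,-0.1,0,0,0],[-0.05,-0.04,0,-0.16,0,0,0],[-0.05,-0.04,0,-0.2,0,0,0],[-0.05,-0.04,0,-0.2,0,0,0]]]'
python3 -m crank '[[[-0.05,-0.1,0,0,0,0,0],[-0.05,-0.2,0,0,0,0,0],[-0.05,-0.3,0,0,0,0,0],[-0.05,-0.3,0,0,0,0,0],[-0.05,-0.3,0,0,0,0,0]]]' >/dev/null
python3 - <<'E'
from h import *
cv2.imwrite('pics/t5.png',cv2.resize(read_camera('top')[150:270,140:300,::-1],(800,600)))
cv2.imwrite('pics/s5.png',cv2.resize(read_camera('side')[:,:,::-1],(640,480)))
E
```

```text
t: 8.52
tool_pos: [0.5477, 0.0143, 0.1268]
orientation: [2.258, 2.179, 0.005]
force: [-0.1, 0.0, -0.0]
opening: 0.0444
gripper_force: 0.0
```

View pics/t5.png

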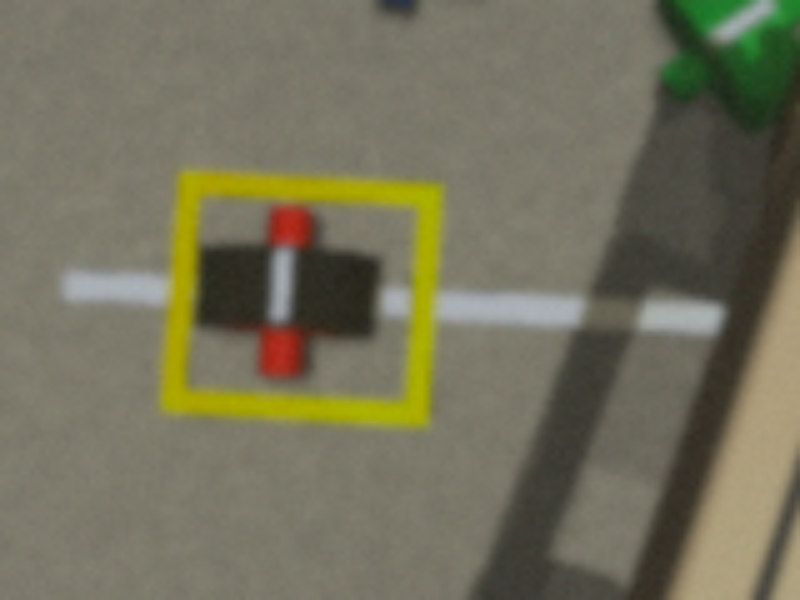

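View pics/s5.png

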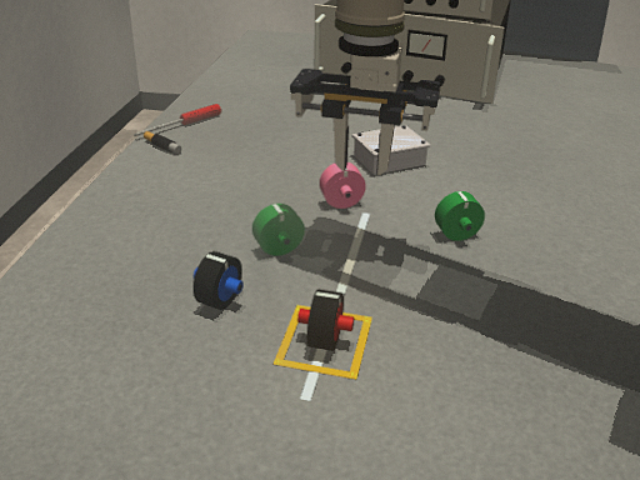

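The top crop shows the sleeve centred at (286,291) and the box centre at about (303,299). The side view shows the wheel upright, with the gripper well away. I'll check the offset with parallax removed and that the wheel is at rest.

```bash
python3 - <<'E'
from h import *
print(px2w('top',[(197.2,208.2)],.04,1))
def c():
    im=read_camera('top').astype(int);ys,xs=np.nonzero((im[...,0]>110)&(im[...,1]<60)&(im[...,2]<60));k=(xs>170)&(xs<230)&(ys>175)&(ys<240);return xs[k].mean(),ys[k].mean()
print(c())
for i in range(8): read_camera('side')
p=c();print(p,px2w('top',[p],.04,1))
E
```

```text
[[0.54742744 0.08461474 0.04      ]]
(np.float64(196.50877192982455), np.float64(209.19298245614036))
(np.float64(196.52631578947367), np.float64(209.30701754385964)) [[0.54524901 0.08585676 0.04      ]]
```

At rest, about 1–3 mm from the box centre.

```bash
python3 -c "
from plant import *
print(close_job())"
```

```text
the job is handed in; nothing more can be done
None
```

I rolled the red-hubbed wheel to the yellow box and handed in the job: it stands upright and at rest about 1–3 mm from the box centre, the gripper is clear, and the blue-hubbed wheel was not touched.

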